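# Shuttle the round test piece to the test corner and start the tester

### The job

The specimen tray holds three carriers and one empty place. Slide the carriers around inside the tray, without lifting or tipping any of them, until the one with the round test piece sits all the way in the corner of the tray beside the upright post, and only then press the start button on the control box fully down and let it go. Leave the carriers flat in the tray, and leave the jar, the wrench and the carton alone.

Things in the scene. Friction and masses are not known exactly. Their poses are not given: they have to be found in the camera images.
- tray: Square 2 by 2 specimen tray fixed to the bench, its yaw varies: dark floor 10 mm thick, white walls 10 mm thick, wall tops 28 mm above the bench. Inside 148 x 148 mm, outside 168 x 168. The four places have centres at (+-37, +-37) mm in its x, y. Origin: centre of the underside; x, y parallel to the walls. The test corner is +x +y; the place at -x -y, diagonally opposite, starts empty
- post_top (a point): Top centre of the upright post that marks the test corner: 62 mm above the bench, at (98, 98) mm in the tray's x, y, outside the walls; at most 28 mm in diameter, fixed
- test_corner (a point): Point on the tray's floor (10 mm above the bench) at (37, 37) mm in the tray's x and y: where the centre of the underside of a carrier comes when it sits in the test corner; axes parallel to the tray's
- carrier_disc: Loose carrier to bring to the test corner: flat metal block 72 x 72 x 18 mm, upright corners bevelled 8 mm, a dark disc 46 mm in diameter, 24 mm tall fixed on the middle of its top. 0.45 kg. Slides easily on the tray floor: block top level with the wall tops, disc 28 to 52 mm above the bench. Some 4 mm play in its place. Origin: centre of underside. Starts at +x -y or -x +y
- carrier_bar1: Loose carrier, same block 72 x 72 x 18 mm, but with a dark straight bar fixed on the middle of its top: 46 mm long (along x, parallel to the tray's x), 18 mm wide (y), 24 mm tall, 28 to 52 mm above the bench. 0.45 kg. Origin: centre of its underside. Starts in the other of the tray's +x -y and -x +y places
- carrier_bar2: Loose carrier just like carrier_bar1. It starts in the test corner of the tray (+x, +y)
- control_box: White control box fixed to the bench, 100 (x) x 90 (y) x 50 mm high, with the start button on its top, a little towards its -x side. Origin: centre of its underside
- start (a joint): Travel of the start button, in m: 0 when up, 0.006 when fully pressed, where it takes about 5 N; it springs back up
- start_top (a point): Centre of the top of the start button, a white round cap 36 mm in diameter in a black housing; it is pressed straight down
- jar: Bystander: closed jar 60 mm in diameter, 85 mm tall, standing on the bench. Origin: centre of its underside
- wrench: Bystander: wrench 180 mm long lying flat on the bench along its x
- carton: Bystander: closed cardboard carton 90 (x) x 130 (y) x 60 mm on the bench. Origin: centre of its underside
Mind the look-alikes: they are no part of the job. What is shaped like the carrier_disc but orange or yellow is not meant.

How it is judged (in metres and radians):
On the way, in this order (a step that is already met when the one before it is completed fails the run):
1. the carrier with the round test piece sits flat in the test corner (horizontal distance between carrier_disc and test_corner below 0.008 m and angle between carrier_disc's own z axis and vertical below 0.06 rad), for 0.3 s.
2. the start button is pressed down (value of joint start above 0.004 m), for 0.02 s.
At the end, for the whole second after the job is handed in: The carrier with the round disc rests flat, within 8 mm of the test corner's point; both bar carriers rest flat on the floor of the tray inside its walls; all are still; the start button, pressed at least 4 mm once the round piece was home, is up again (all of step 1 and z of each of carrier_disc, carrier_bar1, carrier_bar2 in the frame of tray below 0.013 m and horizontal distance between each of carrier_bar1, carrier_bar2 and tray below 0.062 m and angle between each of carrier_bar1, carrier_bar2's own z axis and vertical below 0.06 rad and linear speed of each of carrier_disc, carrier_bar1, carrier_bar2 below 0.01 m/s and value of joint start below 0.002 m); the robot touches nothing.
It fails at once if a carrier is lifted (more than 8 mm) or tipped (more than 0.2 rad) (z of any of carrier_disc, carrier_bar1, carrier_bar2 in the frame of tray above 0.018 m or angle between any of carrier_disc, carrier_bar1, carrier_bar2's own z axis and vertical above 0.2 rad).
It fails at once if the start button is pressed while the round test piece is not in the test corner (value of joint start above 0.003 m and horizontal distance between carrier_disc and test_corner above 0.01 m).
It fails at once if a bystander is moved more than 20 mm (distance of any of jar, wrench, carton from where it was at the start of the episode above 0.02 m).
It also fails if it takes over 64 s, if anything falls off the work surface, if the arm or the gripper's body presses on something with over 40 N, if the wrist force passes 120 N, or if a joint passes its speed limit or range.

### The arm

A 6-joint arm with a two-finger parallel gripper is mounted at the origin on the work surface. World frame = base frame: x ahead of the robot, y to its left, z up, the work surface at z = 0. Lengths are in m, angles in degrees, forces in N, time in s.
With the tool pointing down it reaches from about 0.325 to 0.775 m from the base axis. Payload 5.5 kg.
Tool frame: the origin (TCP) lies at the centre of the arm's flange, where the gripper is bolted on; the fingertips stand 173 mm ahead of it and the grasp point (between the pads) lies 155 mm ahead of it; z points along the fingers, y is the direction in which the jaws open and shut (so a half turn about z gives the same grasp; the last joint's range is limited). The gripper opens to 85 mm and grips with 20 to 120 N. Pads are 22 mm wide; open, the fingers measure 114 mm over their backs; the gripper's body (76 mm by 85 mm) begins 54 mm behind the grasp point. The pads swing forward as they close: fully open they stand 13 mm farther back than shut.
Start: joints at [-77.561, 5.22, 70.514, -0, 104.267, -3.249], TCP at [0.162, -0.578, 0.405] pointing down, gripper open.
Joint ranges: [-164.24, 164.24], [-49.07, 125.15], [9.68, 141.18], [-86.29, 266.29], [3.28, 154.24], [-151.56, 151.56]. Speed limits (degrees/s): [147.25, 147.25, 172.46, 180, 180, 180].

### API

Orientations are given as [roll, pitch, yaw] about the fixed x, y, z axes, in that order (R = Rz(yaw) Ry(pitch) Rx(roll)).
In Python, from plant import manip gives the robot as it stands.
- The arm moves only by the tool step_arm, never from a script. Its argument "steps" is a list that holds one entry, the list of rows, each a list of 7 numbers: the turn, a rotation vector about the world's x, y, z in degrees, then the shift along the world's x, y, z in m, then the opening, from -1 (shut) to 1 (fully open), so that 0 is half open. A call has 1 to 5 rows; each row shifts and turns the pose as measured when the row begins; what a row does not reach is not made up. A row lasts 1/10 s, in which the tool goes at most 50 mm and 8.59 degrees, less where a joint would pass 70% of its speed; a pose out of reach is approached as far as the arm can. A call with a gripper value outside its range is refused whole. The fingers move at their own pace and stop on an object; "force" is the grip in N (left out, the last holds). Time passes only in rows, so rows that do not move let the fingers close. It gives the time, the measured TCP pose, the force and the opening at its end, in the units of the state.
- manip.sense(): the state, without advancing time (a new reading comes with each control period).
- manip.grab_frame(name): name is "side" or "top" or "wrist"; returns the picture (480x640x3 uint8, red, green, blue); there is no depth.
- manip.calibration(name): a dict with "mtx" (3x3 intrinsics, pixels), "dist_coeffs" ([k1, k2, p1, p2, k3] as OpenCV has them; the pictures are not rectified), "R" (3x3) and "t" (3): a world point X has camera coordinates R X + t. Camera axes: x right, y down, z forward; pixel columns grow to the right and rows downward; lengths in m; the calibration is good to about 2 mm. A picture is of the moment at which its call begins: read the wrist's pose just before it. calibration takes no time and is no camera call; for the wrist camera it gives the pose at the moment of the call.
- manip.close_job(): hands the job in, once; it reports no verdict.
Trained networks look in the newest picture that a camera, given by its name, has taken for a name from the list of things; names that differ only in an ending like _2 or _b are one class to them, and where a whole thing is asked for, a point or a joint stands for the part that bears it (a point fixed in the world has none). Each returns a list of dicts, best first, with "confidence" (0 to 1); they miss things now and then, are a little off and sometimes report something else, mostly with a low value. They report only what shows in the picture. A call takes as long as a camera call. They do not tell look-alikes from the thing itself.
- manip.boxes_of(camera, query): "point" ([column, row] in pixels, amid what is visible of it).
- manip.outline_of(camera, query): "pixels" (480x640 bool, what is visible of it) and "point" ([column, row] in pixels, amid what is visible of it).
- manip.mark_of(camera, query): "point" ([column, row] in pixels: a listed point, or the origin of a listed thing).
The state is a dict: "time_s": time; "joints": joint angles; "qvel": joint speeds; "joint_efforts": joint torques, N m; "tool_pos": TCP position; "orientation": TCP orientation; "force": force on the tool from outside, world axes, zero at the start; "moment": the same for the moment, N m; "width": opening from 0.0 (shut) to 1.0 (fully open).
Only numpy, scipy, OpenCV 4.12 (cv2) and the standard library are available. Lean on these libraries where they do the work, as an engineer would, in place of code of your own. Each camera call takes 0.05 s, during which the arm holds its last target.

## Working session

There is one attempt and no reset: what is moved stays moved. The work goes in short steps, Python scripts to look and compute and a tool call to move; the robot and the scene stay as the last step left them, time stands still between calls to the robot, and variables do not carry over. Pictures are saved under pics/ and viewed, and the job is handed in when it is done.

Besides the shell and the picture viewer there is one more tool, called after "Emit:" as name([rows], argument=value, ...), one row to a line, values as JSON. step_arm: Moves the arm, as the interface text tells. Its arguments: {"type":"object","properties":{"steps":{"type":"array"},"force":{"type":"number"}},"required":["steps"]}

```bash
ls; mkdir -p pics; python3 - <<'E'
from plant import manip
import cv2
print(manip.sense())
for n in ["side","top","wrist"]:
    im=manip.grab_frame(n); cv2.imwrite(f"pics/{n}0.png",im[:,:,::-1])
    c=manip.calibration(n); print(n,c)
E
```

```text
pics
{'time_s': 0.0, 'joints': array([-7.75600630e+01,  5.26225202e+00,  7.05822384e+01,  1.47072807e-03,
        1.04265678e+02, -3.24752888e+00]), 'qvel': array([ 0.05445971,  0.0068262 , -0.02266553,  0.01151339, -0.02715606,
        0.06396528]), 'joint_efforts': array([-1.65762525e-03, -4.58730090e+01, -4.18026316e+01, -3.29024106e-04,
        1.15536398e-02, -1.11853149e-05]), 'tool_pos': array([ 0.16225941, -0.57769969,  0.40355595]), 'orientation': array([-1.79890090e+02, -7.66476937e-03,  1.56878196e+01]), 'force': array([-0.04668007, -0.79935996, -0.6586132 ]), 'moment': array([ 0.0498918 , -0.04457626,  0.00273841]), 'width': 1.0045733980950968}
side {'mtx': array([[469.13278261,   0.        , 318.63222737],
       [  0.        , 469.13278261, 236.51147804],
       [  0.        ,   0.        ,   1.        ]]), 'dist_coeffs': array([-0.02431226,  0.        ,  0.        ,  0.        ,  0.        ]), 'R': array([[-0.75387197, -0.65698885,  0.00653408],
       [-0.48050245,  0.54452272, -0.68746811],
       [ 0.44810093, -0.52140259, -0.72618517]]), 't': array([0.39354704, 0.3
[... 239 characters left out ...]
0.        ,  0.        ,  0.        ]), 'R': array([[ 0.01134016, -0.9999226 , -0.00511711],
       [-0.98646169, -0.01034994, -0.16366496],
       [ 0.16359933,  0.00690382, -0.98650271]]), 't': array([-0.03913771,  0.53085437,  1.07139123])}
wrist {'mtx': array([[405.22300679,   0.        , 319.91338078],
       [  0.        , 405.22300679, 238.25752924],
       [  0.        ,   0.        ,   1.        ]]), 'dist_coeffs': array([0.01940777, 0.        , 0.        , 0.        , 0.        ]), 'R': array([[ 0.27084198, -0.96262246, -0.00162183],
       [-0.91143881, -0.25698237,  0.32130882],
       [-0.30971587, -0.08554572, -0.94697308]]), 't': array([-0.59929593, -0.04258919,  0.3805744 ])}
```

View pics/side0.png

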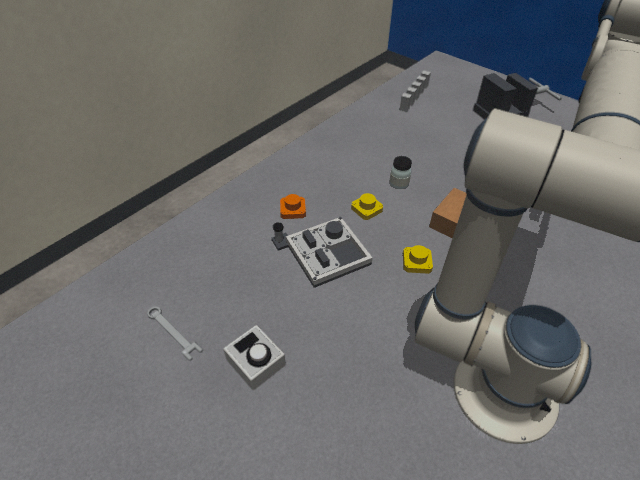

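View pics/top0.png

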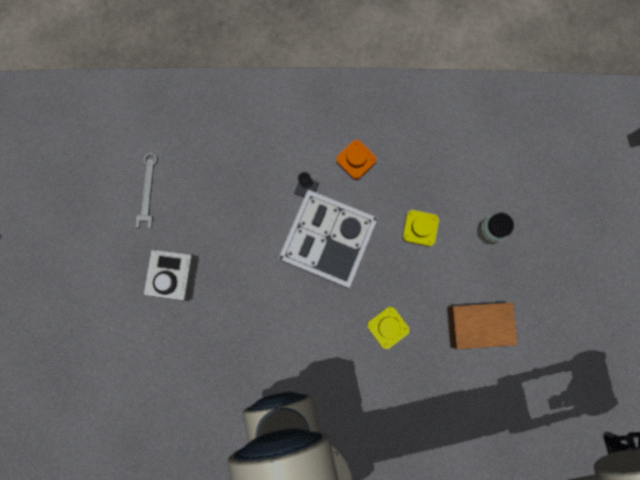

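View pics/wrist0.png

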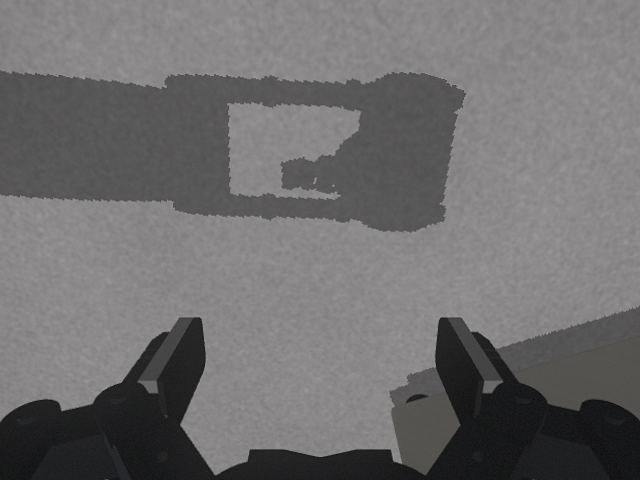

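The top view shows:
- The tray's test corner is at top-left (307,191), with the post at (305,181). The empty place is at bottom-right (338,262).
- The dark disc is at (351,228), bar2 at (319,214) and bar1 at (305,246).

Things that could be taken for the disc carrier:
- the dark disc in the tray (351,228)
- the orange block (357,158)
- the yellow blocks (421,228) and (388,328)

I choose the dark one in the tray. Next I'll measure.

```bash
cat > h.py <<'E'
from plant import manip
import numpy as np, cv2
from scipy.optimize import least_squares
def ray(cal,p):
    u=cv2.undistortPoints(np.array([[p]],float),cal["mtx"],cal["dist_coeffs"])[0,0]
    d=cal["R"].T@np.array([u[0],u[1],1.]); o=-cal["R"].T@cal["t"]; return o,d/np.linalg.norm(d)
def onplane(cal,p,z):
    o,d=ray(cal,p); return o+d*(z-o[2])/d[2]
def tri(l):
    A=np.zeros((3,3));b=np.zeros(3)
    for cal,p in l:
        o,d=ray(cal,p);M=np.eye(3)-np.outer(d,d);A+=M;b+=M@o
    X=np.linalg.solve(A,b); return X
def proj(cal,X):
    r,_=cv2.Rodrigues(cal["R"]); return cv2.projectPoints(np.array(X,float).reshape(-1,1,3),r,cal["t"],cal["mtx"],cal["dist_coeffs"])[0][:,0]
E
python3 - <<'E'
from h import *
ct,cs=manip.calibration("top"),manip.calibration("side")
for q in ["tray","post_top","carrier_disc","carrier_bar1","start_top","control_box","test_corner"]:
    a=manip.mark_of("top",q); b=manip.mark_of("side",q)
    for n,l in(("top",a),("side",b)): print(q,n,[(np.round(x["point"],1).tolist(),round(x["confidence"],2)) for x in l[:4]])
    if a and b: print("   tri",tri([(ct,a[0]["point"]),(cs,b[0]["point"])]).round(4))
print(manip.sense()["time_s"])
im=cv2.imread("pics/top0.png")[170:310,260:400]; im2=cv2.imread("pics/side0.png")[190:300,260:400]
a=cv2.resize(im,(560,560),interpolation=cv2.INTER_CUBIC); cv2.imwrite("pics/crop_top.png",a)
E
```

```text
tray top [([330.7, 239.3], 0.7), ([305.9, 246.0], 0.63)]
tray side [([325.6, 251.3], 0.57)]
   tri [ 0.5388 -0.0552 -0.0052]
post_top top [([307.0, 181.0], 0.78), ([160.1, 281.7], 0.54)]
post_top side [([278.3, 226.2], 0.59)]
   tri [ 0.659  -0.0012  0.0506]
carrier_disc top [([417.6, 232.6], 0.82), ([355.6, 161.2], 0.82), ([388.3, 327.3], 0.72), ([348.5, 231.2], 0.65)]
carrier_disc side [([333.5, 238.0], 0.9), ([417.1, 261.8], 0.82), ([364.3, 209.3], 0.69), ([295.4, 210.0], 0.58)]
   tri [ 0.6211 -0.2606 -0.1795]
carrier_bar1 top [([316.5, 217.2], 0.85), ([305.7, 246.8], 0.72)]
carrier_bar1 side [([323.8, 266.6], 0.59), ([311.3, 245.9], 0.59)]
   tri [ 0.5705 -0.0367 -0.0618]
start_top top [([161.7, 283.4], 0.78), ([143.9, 193.7], 0.7)]
start_top side []
control_box top [([174.0, 273.5], 0.65)]
control_box side [([257.2, 361.2], 0.81)]
   tri [ 0.4498  0.2944 -0.0067]
test_corner top [([308.9, 245.5], 0.16)]
test_corner side [([310.8, 247.6], 0.97), ([170.3, 333.5], 0.59)]
   tri [ 5.253e-01 -5.000e-04  6.120e-02]
0.85
```

View pics/crop_top.png

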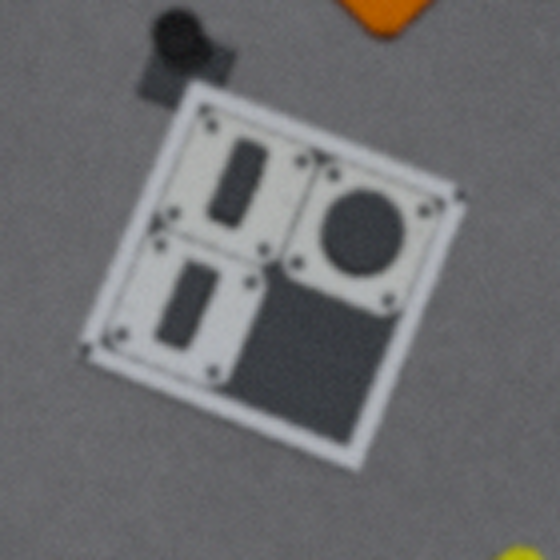

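```bash
python3 - <<'E'
from h import *
ct,cs=manip.calibration("top"),manip.calibration("side")
P=[onplane(ct,p,0.028)[:2] for p in [(307.5,191.2),(376.7,220.8),(349.2,287),(280.7,256.2)]]
for p in P: print(p.round(4))
c=np.mean(P,0); print("c",c.round(4))
ex=(P[0]-P[3]+P[1]-P[2]); print("yaw x",np.degrees(np.arctan2(ex[1],ex[0])), np.linalg.norm(ex)/2)
ey=(P[0]-P[1]+P[3]-P[2]); print("yaw y",np.degrees(np.arctan2(ey[1],ey[0]))-90, np.linalg.norm(ey)/2)
cw=manip.calibration("wrist"); o=-cw["R"].T@cw["t"]; s=manip.sense()
print("cam",o,"view",cw["R"][2],"tool",s["tool_pos"], s["orientation"])
print("button top plane", onplane(ct,(161.7,283.4),0.06))
E
```

```text
[ 0.6376 -0.0045]
[ 0.5717 -0.1588]
[ 0.4247 -0.0982]
[0.4904 0.052 ]
c [ 0.5311 -0.0524]
yaw x -21.71143064409855 0.15828962153184448
yaw y -23.3724754166159 0.16589502621749352
cam [ 0.24136859 -0.55528983  0.37401099] view [-0.30939383 -0.08700228 -0.94694565] tool [ 0.16221189 -0.57766348  0.40468151] [1.79999555e+02 1.95408098e-03 1.56848751e+01]
button top plane [0.42497312 0.30210417 0.06      ]
```

Emit:
step_arm([
  [[0, 0, -3, 0.026, 0.041, 0, 0], [0, 0, -3, 0.026, 0.041, 0, 0], [0, 0, -3, 0.026, 0.041, 0, 0], [0, 0, -3, 0.026, 0.041, 0, 0], [0, 0, -3, 0.026, 0.041, 0, 0]],
], force=25)

```text
time_s: 1.35
tool_pos: [0.2918, -0.3705, 0.4005]
orientation: [-179.7, 0.1, -0.4]
force: [1.5, -0.1, 0.9]
width: 0.499
```

Emit:
step_arm([
  [[0, 0, -3, 0.026, 0.041, 0, 0], [0, 0, -3, 0.026, 0.041, 0, 0], [0, 0, -3, 0.026, 0.041, 0, 0], [0, 0, -3, 0.026, 0.041, 0, 0], [0, 0, -3, 0.026, 0.041, 0, 0]],
])

```text
time_s: 1.85
tool_pos: [0.4231, -0.1575, 0.4019]
orientation: [-179.9, -0.2, -16.2]
force: [1.2, -0.8, -0.1]
width: 0.502
```

Emit:
step_arm([
  [[0, 0, -3, 0.02, 0.037, -0.025, 0], [0, 0, -3, 0.02, 0.037, -0.025, 0], [0, 0, 0, 0.02, 0.037, -0.02, 0], [0, 0, 0, 0, 0, 0, 0]],
])

```text
time_s: 2.25
tool_pos: [0.4857, -0.0367, 0.3316]
orientation: [-179.8, -0.5, -22.1]
force: [-1.6, 0.0, 0.0]
width: 0.498
```

```bash
python3 - <<'E'
from h import *
print(manip.sense()["tool_pos"],manip.sense()["joints"].round(1))
cw=manip.calibration("wrist"); im=manip.grab_frame("wrist"); cv2.imwrite("pics/w1.png",im[:,:,::-1]); np.savez("w1.npz",**cw)
E
```

```text
[ 0.48566806 -0.03673232  0.33156306] [-8.400e+00 -1.280e+01  9.510e+01  1.000e-01  9.710e+01  1.038e+02]
```

View pics/w1.png

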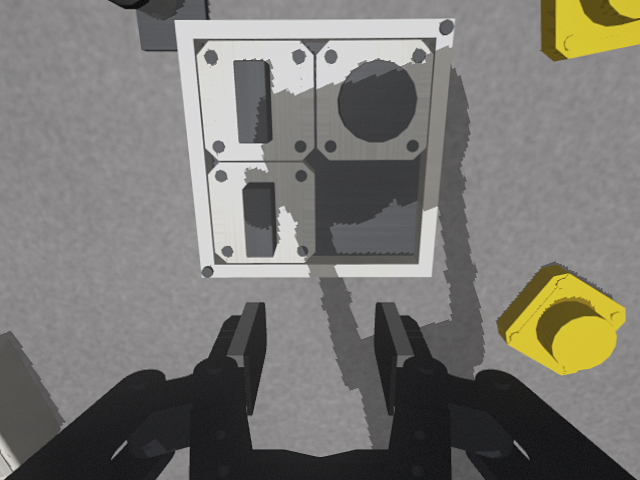

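```bash
python3 - <<'E'
from h import *
cw=dict(np.load("w1.npz")); ct=manip.calibration("top")
pw=[(176,20),(455,18),(433,276.5),(203,277)]; L=np.array([(84,84),(84,-84),(-84,-84),(-84,84)])/1e3
pt=[(307.5,191.2),(376.7,220.8),(349.2,287),(280.7,256.2)]
def W(p,l,z):
    c,s=np.cos(p[2]),np.sin(p[2]); return np.c_[p[0]+c*l[:,0]-s*l[:,1],p[1]+s*l[:,0]+c*l[:,1],np.full(len(l),z)]
for nm,cal,pp in(("w",cw,pw),("t",ct,pt)):
    f=lambda p:(proj(cal,W(p,L,p[3] if nm=="w" else 0.028))-pp).ravel()
    r=least_squares(f,[.53,-.05,-.39,.028]); print(nm,r.x[:2].round(4),np.degrees(r.x[2]),r.x[3],np.abs(r.fun).max())
    if nm=="w": T=r.x
w=W(T,np.array([(.098,.098)]),.062); print("post pred",proj(ct,w),"seen 305,180"); 
for nm,p in (("disc",(377,100)),("bar2mid",(254,101)),("bar1mid",(259,219))):
    X=onplane(cw,p,.052); d=X[:2]-T[:2]; c,s=np.cos(T[2]),np.sin(T[2]); print(nm,X.round(4),"tray",(c*d[0]+s*d[1],-s*d[0]+c*d[1]))
np.save("T.npy",T)
# disc top triangulation
print("disc z", tri([(cw,(377,100)),(ct,(351,228.2))]))
for n,l in (("bar1",(-.037,.037)),("bar1to",(-.037,-.037)),("bar2",(.037,.037)),("disc",(.037,-.037)),):print(n,W(T,np.array([l]),0)[0].round(4))
E
```

```text
w [ 0.5302 -0.0515] -21.743469383733803 0.027796715046852768 0.6307955851584666
t [ 0.5313 -0.0524] -22.551406992964505 0.028 2.478417562105278
post pred [[303.67842242 178.35569098]] seen 305,180
disc [ 0.5523 -0.0988  0.052 ] tray (np.float64(0.03799591035876031), np.float64(-0.035697871332943))
bar2mid [ 0.5787 -0.0322  0.052 ] tray (np.float64(0.037893788272325986), np.float64(0.03588500438747186))
bar1mid [ 0.5129 -0.005   0.052 ] tray (np.float64(-0.0333091131288163), np.float64(0.03684771481635365))
disc z [ 0.55195712 -0.10070546  0.04032863]
bar1 [ 0.5095 -0.0035  0.    ]
bar1to [ 0.4821 -0.0722  0.    ]
bar2 [ 0.5783 -0.0309  0.    ]
disc [ 0.5509 -0.0996  0.    ]
```

Emit:
step_arm([
  [[0, 0, 0, 0.0245, 0.033, -0.02, 0], [0, 0, 0, 0, 0, -0.04, 0], [0, 0, 0, 0, 0, -0.035, 0], [0, 0, 0, 0, 0, 0, 0]],
])

```text
time_s: 2.7
tool_pos: [0.5106, -0.0067, 0.2407]
orientation: [-179.8, -1.2, -22.3]
force: [-0.5, 0.3, -0.2]
width: 0.499
```

```bash
python3 - <<'E'
from h import *
s=manip.sense();print(s["tool_pos"],s["orientation"],s["force"])
cw=manip.calibration("wrist"); im=manip.grab_frame("wrist"); cv2.imwrite("pics/w2.png",im[:,:,::-1]); np.savez("w2.npz",**cw)
E
```

```text
[ 0.51061935 -0.00672989  0.24067629] [-179.82015512   -1.16466386  -22.30053502] [-0.54036752  0.30505919 -0.19296123]
```

View pics/w2.png

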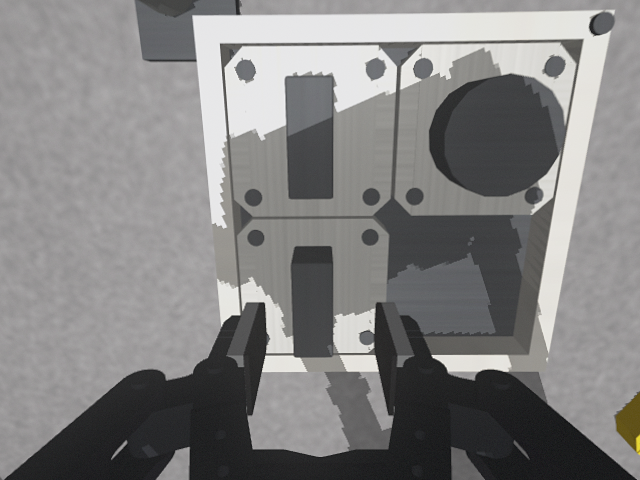

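Emit:
step_arm([
  [[0.4, 1.1, 0.4, 0, 0.002, -0.025, 0], [0, 0, 0, 0, 0.001, -0.01, 0], [0, 0, 0, 0, 0, 0, -1], [0, 0, 0, 0, 0, 0, -1], [0, 0, 0, 0, 0, 0, -1]],
], force=25)

```text
time_s: 3.25
tool_pos: [0.5133, -0.0066, 0.2164]
orientation: [-179.6, -0.9, -22.1]
force: [-0.4, -0.1, -5.9]
width: 0.2
```

```bash
python3 - <<'E'
from h import *
s=manip.sense();print(s["tool_pos"],s["orientation"],s["force"],s["width"])
im=manip.grab_frame("wrist"); cv2.imwrite("pics/w3.png",im[:,:,::-1])
E
```

```text
[ 0.51327984 -0.00655394  0.21636367] [-179.62643952   -0.86476527  -22.12106165] [-0.37557049 -0.12989984 -5.94542241] 0.20043924352747
```

View pics/w3.png

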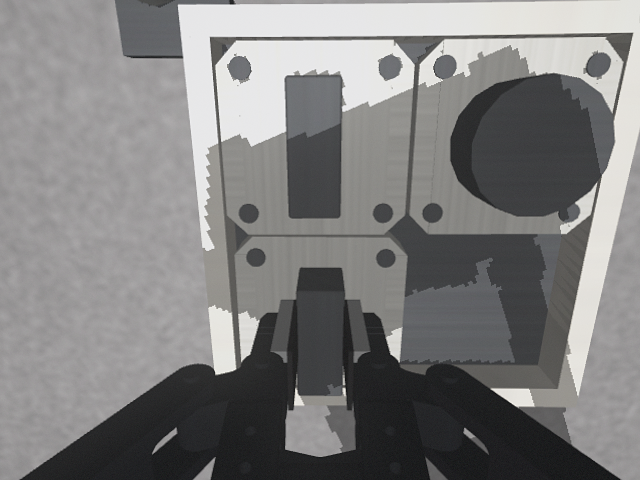

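The width reads 17 mm, so bar1 is gripped, but high (tips at about 43 mm), and the force is 6 N downwards. I'll regrip lower.

Emit:
step_arm([
  [[0, 0, 0, 0, 0, 0, -0.3], [0, 0.7, 0, 0, 0, -0.01, -0.3], [0, 0, 0, 0, 0, 0, -0.3]],
])

```text
time_s: 3.6
tool_pos: [0.5139, -0.0066, 0.2079]
orientation: [-179.9, -0.4, -22.1]
force: [-0.7, 0.2, -0.4]
width: 0.349
```

Emit:
step_arm([
  [[0, 0, 0, -0.001, 0, -0.003, -0.3], [0, 0, 0, 0, 0, 0, -1], [0, 0, 0, 0, 0, 0, -1], [0, 0, 0, 0, 0, 0, -1]],
], force=20)

```text
time_s: 4.0
tool_pos: [0.513, -0.0065, 0.2049]
orientation: [-179.8, -0.4, -22.1]
force: [-0.7, -0.5, -0.3]
width: 0.204
```

Emit:
step_arm([
  [[0, 0, 0, -0.0055, -0.014, 0, -1], [0, 0, 0, -0.0075, -0.0185, 0, -1], [0, 0, 0, -0.0055, -0.014, 0, -1]],
])

```text
time_s: 4.3
tool_pos: [0.494, -0.0533, 0.2049]
orientation: [-179.8, -0.4, -21.9]
force: [1.1, 1.1, -0.8]
width: 0.209
```

Emit:
step_arm([
  [[0, 0, 0, -0.005, -0.012, 0, -1], [0, 0, 0, -0.0035, -0.0085, 0, -1], [0, 0, 0, 0, 0, 0, -1]],
])

```text
time_s: 4.6
tool_pos: [0.4847, -0.0751, 0.2055]
orientation: [-179.3, -0.4, -21.9]
force: [2.0, 2.5, -2.4]
width: 0.205
```

```bash
python3 - <<'E'
from h import *
s=manip.sense();print(s["tool_pos"],s["orientation"],s["force"],s["width"])
im=manip.grab_frame("wrist"); cv2.imwrite("pics/w4.png",im[:,:,::-1])
E
```

```text
[ 0.48465703 -0.07507376  0.20551527] [-179.30848083   -0.44119016  -21.93874271] [ 2.01796604  2.52418662 -2.42673687] 0.20457383775025445
```

View pics/w4.png

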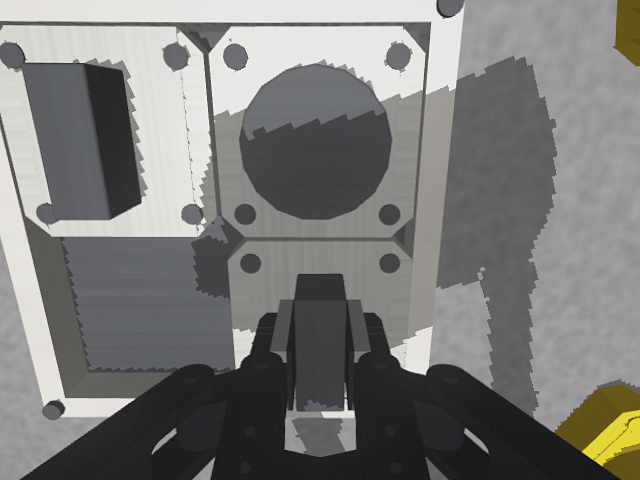

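Emit:
step_arm([
  [[0, 0, 0, -0.0015, 0.0015, 0, -1], [0, 0, 0, 0, 0, 0, -0.2], [0, 0, 0, 0, 0, 0, -0.1], [0, 0, 0, 0, 0, 0.025, -0.1], [0, 0, 0, 0, 0, 0.02, 0]],
])

```text
time_s: 5.15
tool_pos: [0.4817, -0.0745, 0.2485]
orientation: [-179.6, -0.1, -22.0]
force: [0.6, -0.2, 0.2]
width: 0.504
```

Emit:
step_arm([
  [[0, 0, 0, 0.03, 0.014, 0, 0], [0, 0, 0, 0.035, 0.016, 0, 0], [0, 0, 0, 0.025, 0.012, 0, 0], [0, 0, 0, 0, 0, 0, 0]],
])

```text
time_s: 5.55
tool_pos: [0.5749, -0.0319, 0.2539]
orientation: [-179.6, -0.5, -22.1]
force: [0.0, -0.6, -1.0]
width: 0.501
```

```bash
python3 - <<'E'
from h import *
s=manip.sense();print(s["tool_pos"],s["orientation"],s["force"],s["width"])
im=manip.grab_frame("wrist"); cv2.imwrite("pics/w5.png",im[:,:,::-1])
E
```

```text
[ 0.57487077 -0.03194962  0.25390049] [-179.64255696   -0.54827149  -22.07220506] [ 0.01371197 -0.59949651 -0.97622999] 0.5014047183252418
```

View pics/w5.png

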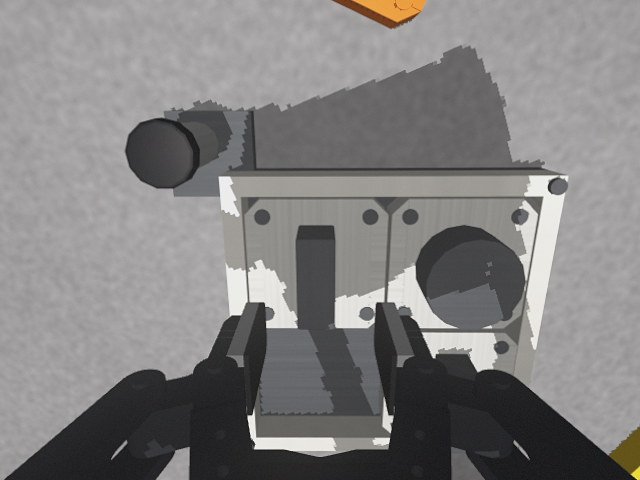

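Emit:
step_arm([
  [[0, 0.5, 0, 0.004, -0.001, -0.025, -0.1], [0, 0, 0, 0, 0, -0.022, -0.1], [0, 0, 0, 0, 0, 0, -0.2]],
])

```text
time_s: 5.9
tool_pos: [0.5764, -0.0346, 0.2068]
orientation: [-180.0, -0.0, -22.1]
force: [-0.7, -0.0, -0.8]
width: 0.399
```

Emit:
step_arm([
  [[0, 0, 0, 0.001, 0.0015, -0.002, -0.3], [0, 0, 0, 0, 0, 0, -1], [0, 0, 0, 0, 0, 0, -1], [0, 0, 0, 0, 0, 0, -1]],
])

```text
time_s: 6.3
tool_pos: [0.5764, -0.0326, 0.207]
orientation: [-179.8, -0.1, -22.1]
force: [0.3, 0.6, -4.6]
width: 0.201
```

Emit:
step_arm([
  [[0, 0, 0, 0, 0, -0.001, -1], [0, 0, 0, -0.014, 0.0056, 0, -1], [0, 0, 0, -0.0186, 0.0074, 0, -1], [0, 0, 0, -0.0186, 0.0074, 0, -1]],
], force=30)

```text
time_s: 6.7
tool_pos: [0.5253, -0.0124, 0.2061]
orientation: [-179.7, -0.2, -22.1]
force: [0.5, 2.3, -5.0]
width: 0.204
```

Emit:
step_arm([
  [[0, 0, 0, -0.011, 0.0044, 0, -1], [0, 0, 0, -0.007, 0.003, 0, -1], [0, 0, 0, 0, 0, 0, -1]],
])

```text
time_s: 7.0
tool_pos: [0.5057, -0.0045, 0.207]
orientation: [-179.7, -0.4, -22.1]
force: [1.2, 1.2, -4.5]
width: 0.201
```

```bash
python3 - <<'E'
from h import *
s=manip.sense();print(s["tool_pos"],s["orientation"],s["force"],s["width"])
im=manip.grab_frame("wrist"); cv2.imwrite("pics/w6.png",im[:,:,::-1])
E
```

```text
[ 0.50573521 -0.00446756  0.20697046] [-179.70656044   -0.38978461  -22.11043481] [ 1.20739252  1.21731008 -4.45228292] 0.20141115721287897
```

View pics/w6.png

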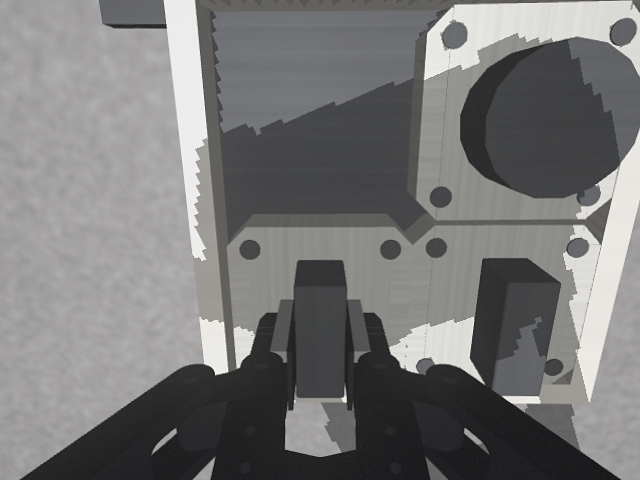

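Emit:
step_arm([
  [[0, 0, 0, 0, 0, 0, -0.2], [0, 0, 0, 0, 0, 0, -0.1], [0, 0, 0, 0, 0, 0.025, 0], [0, 0, 0, 0, 0, 0.025, 0.3], [0, 0, 0, 0.013, -0.028, 0.005, 0.7]],
])

```text
time_s: 7.55
tool_pos: [0.5196, -0.0322, 0.2645]
orientation: [-179.7, -0.3, -22.0]
force: [0.6, -0.5, 0.6]
width: 0.8
```

Emit:
step_arm([
  [[0, 0, 0, 0.018, -0.036, 0, 0.7], [0, 0, 0, 0.014, -0.03, 0, 0.7], [0, 0, 0, 0, 0, 0, 0.7]],
])

```text
time_s: 7.85
tool_pos: [0.5546, -0.1031, 0.2687]
orientation: [-179.8, -0.7, -22.1]
force: [-0.5, 0.7, 0.6]
width: 0.851
```

```bash
python3 - <<'E'
from h import *
s=manip.sense();print(s["tool_pos"],s["orientation"],s["force"],s["width"])
cw=manip.calibration("wrist");im=manip.grab_frame("wrist"); cv2.imwrite("pics/w7.png",im[:,:,::-1]);np.savez("w7.npz",**cw)
E
```

```text
[ 0.55456263 -0.10308978  0.26868534] [-179.77082477   -0.67749029  -22.06753126] [-0.53315089  0.67533577  0.62815065] 0.8507099999375004
```

View pics/w7.png

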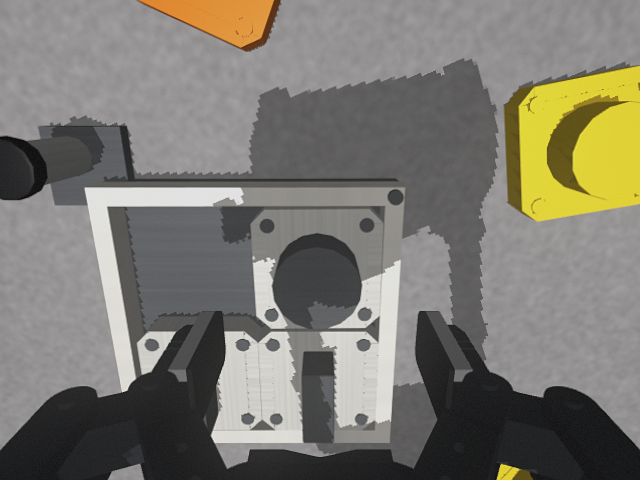

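```bash
python3 - <<'E'
from h import *
cw=dict(np.load("w7.npz"));T=np.load("T.npy");c,s=np.cos(T[2]),np.sin(T[2])
for z in(.052,):
    for p in((317,288),(273,285),(361,285),(317,330),(317,246)):
        X=onplane(cw,p,z);d=X[:2]-T[:2];print(p,X.round(4),c*d[0]+s*d[1],-s*d[0]+c*d[1])
E
```

```text
(317, 288) [ 0.5509 -0.0993  0.052 ] 0.03689304562065069 -0.03673406012825233
(273, 285) [ 0.5607 -0.0794  0.052 ] 0.03863216570528021 -0.014554795438203942
(361, 285) [ 0.5441 -0.1205  0.052 ] 0.038478892791297896 -0.05892009120085499
(317, 330) [ 0.5286 -0.0902  0.052 ] 0.012819722273083204 -0.03655784671727686
(317, 246) [ 0.5717 -0.1078  0.052 ] 0.05936343371023088 -0.03689913168786346
```

Emit:
step_arm([
  [[0.2, 0.6, 0, -0.0025, 0.004, -0.025, 0.5], [0, 0, 0, 0, 0, -0.02, 0.4], [0, 0, 0, 0, 0, -0.017, 0.4], [0, 0, 0, 0, 0, 0, 0.4]],
])

```text
time_s: 8.3
tool_pos: [0.5516, -0.0961, 0.2066]
orientation: [-179.7, -0.0, -22.0]
force: [-0.2, -0.1, -0.9]
width: 0.695
```

Emit:
step_arm([
  [[0, 0, 0, 0, -0.003, -0.003, 0.4], [0, 0, 0, 0, 0, 0, -0.5], [0, 0, 0, 0, 0, 0, -0.5], [0, 0, 0, 0, 0, 0, -0.5]],
], force=20)

```text
time_s: 8.7
tool_pos: [0.5518, -0.0982, 0.2056]
orientation: [-179.7, -0.1, -22.0]
force: [-0.3, 0.3, -3.7]
width: 0.527
```

Emit:
step_arm([
  [[0, 0, 0, 0, 0, -0.001, -0.5], [0, 0, 0, 0.0052, 0.013, 0, -0.5], [0, 0, 0, 0.007, 0.0177, 0, -0.5], [0, 0, 0, 0.007, 0.0177, 0, -0.5]],
])

```text
time_s: 9.1
tool_pos: [0.5713, -0.0494, 0.2051]
orientation: [-179.7, -0.2, -22.2]
force: [0.2, -0.2, -2.8]
width: 0.529
```

Emit:
step_arm([
  [[0, 0, 0, 0.0045, 0.0112, 0, -0.5], [0, 0, 0, 0.0032, 0.008, 0, -0.5], [0, 0, 0, 0, 0, 0, -0.5]],
])

```text
time_s: 9.4
tool_pos: [0.5795, -0.0284, 0.2053]
orientation: [179.9, -0.1, -22.1]
force: [-0.8, -2.3, -1.7]
width: 0.532
```

```bash
python3 - <<'E'
from h import *
s=manip.sense();print(s["tool_pos"],s["orientation"],s["force"],s["width"])
cw=manip.calibration("wrist");im=manip.grab_frame("wrist"); cv2.imwrite("pics/w8.png",im[:,:,::-1]);np.savez("w8.npz",**cw)
T=np.load("T.npy");c,q=np.cos(T[2]),np.sin(T[2]);d=s["tool_pos"][:2]-T[:2];print(c*d[0]+q*d[1],-q*d[0]+c*d[1])
E
```

```text
[ 0.57950177 -0.02838428  0.2053414 ] [ 1.79901276e+02 -1.25118541e-01 -2.21215113e+01] [-0.78205294 -2.27680683 -1.66254877] 0.5319399939822652
0.037223181423272834 0.03976182327466088
```

View pics/w8.png

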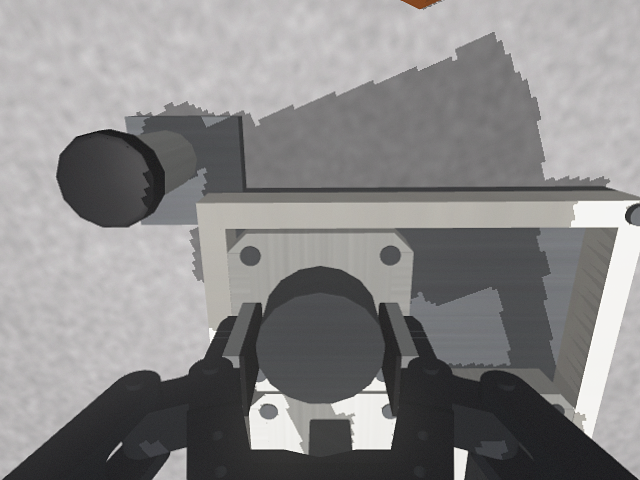

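The disc carrier sits in the corner: its disc is at (320,340) and its block is against the left wall. I'll release it, rise and check.

Emit:
step_arm([
  [[0, 0, 0, 0, 0, 0, 0], [0, 0, 0, 0, 0, 0, 0.4], [0, 0, 0, 0, 0, 0, 0.4], [0, 0, 0, 0, 0, 0.03, 0.4], [0, 0, 0, -0.01, 0, 0.04, 0.4]],
])

```text
time_s: 9.95
tool_pos: [0.5687, -0.0277, 0.271]
orientation: [180.0, 0.4, -22.1]
force: [-0.0, 0.8, 0.8]
width: 0.701
```

Emit:
step_arm([
  [[0, 0, 0, -0.03, 0.0, 0.035, -0.5], [0, 0, 0, -0.03, 0, 0.03, -1], [0, 0, 0, 0, 0, 0, -1]],
])

```text
time_s: 10.25
tool_pos: [0.5071, -0.0273, 0.3462]
orientation: [-179.8, -0.3, -22.1]
force: [0.2, 0.6, 1.2]
width: 0.195
```

```bash
python3 - <<'E'
from h import *
s=manip.sense();print(s["tool_pos"],s["orientation"],s["force"],s["width"],s["joints"].round(1))
cw=manip.calibration("wrist");im=manip.grab_frame("wrist"); cv2.imwrite("pics/w9.png",im[:,:,::-1]);np.savez("w9.npz",**cw)
E
```

```text
[ 0.50709562 -0.02732544  0.34621784] [-179.75676769   -0.25627275  -22.09504327] [0.20603298 0.59621748 1.16807236] 0.19459145314643503 [ -7.   -9.4  90.7   0.2  98.4 105.1]
```

View pics/w9.png

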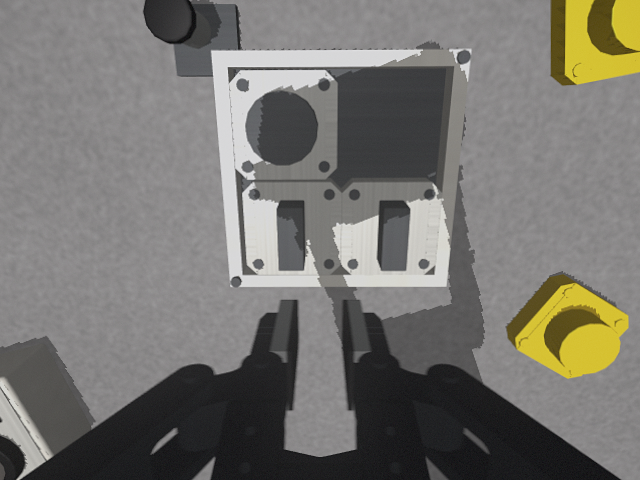

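```bash
python3 - <<'E'
from h import *
cw=dict(np.load("w9.npz"));T=np.load("T.npy")
L=np.array([(84,84),(84,-84),(-84,-84),(-84,84)])/1e3
def W(p,l,z):
    c,s=np.cos(p[2]),np.sin(p[2]); return np.c_[p[0]+c*l[:,0]-s*l[:,1],p[1]+s*l[:,0]+c*l[:,1],np.full(len(l),z)]
pp=[(211,51),(471,49.5),(447,287),(230,287.5)]
r=least_squares(lambda p:(proj(cw,W(p,L,.028))-pp).ravel(),T[:3]);print(r.x,r.fun.round(1))
for T in (T,r.x):
  c,s=np.cos(T[2]),np.sin(T[2])
  for p,z in(((282,129),.052),((290.5,236),.052),((394,235),.052)):
    X=onplane(cw,p,z);d=X[:2]-T[:2];print(p,c*d[0]+s*d[1],-s*d[0]+c*d[1])
E
```

```text
[ 0.53007116 -0.05039944 -0.38037667] [-0.2  0.2  0.4 -0.1 -0.7 -0.1  0.6 -0.1]
(282, 129) 0.03631270052838611 0.038402311274573706
(290.5, 236) -0.034553906347360025 0.035114249383619636
(394, 235) -0.03414534378339283 -0.03571598512167698
(282, 129) 0.03681469375950065 0.03743342521632226
(290.5, 236) -0.0340489870311175 0.034082893036851296
(394, 235) -0.03357798512339765 -0.03674695378387049
```

Emit:
step_arm([
  [[0, 0, 4, -0.013, 0.043, 0, -1], [0, 0, 4, -0.013, 0.043, 0, -1], [0, 0, 4, -0.014, 0.043, 0, -1], [0, 0, 4, -0.016, 0.043, 0, -1], [0, 0, 4, -0.016, 0.043, 0, -1]],
])

```text
time_s: 10.8
tool_pos: [0.4359, 0.1898, 0.3385]
orientation: [-179.8, -0.0, -2.1]
force: [1.4, 0.2, 0.9]
width: -0.002
```

Emit:
step_arm([
  [[0, 0, 4, -0.015, 0.04, -0.02, -1], [0, 0, 4, -0.01, 0.035, -0.03, -1], [0, 0, 0, 0, 0, 0, -1]],
])

```text
time_s: 11.1
tool_pos: [0.4079, 0.2726, 0.2838]
orientation: [-179.6, 0.1, 6.8]
force: [-1.1, -0.4, 0.7]
width: 0.0
```

```bash
python3 - <<'E'
from h import *
s=manip.sense();print(s["tool_pos"],s["orientation"],s["force"],s["width"],s["joints"].round(1))
cw=manip.calibration("wrist");im=manip.grab_frame("wrist"); cv2.imwrite("pics/w10.png",im[:,:,::-1]);np.savez("w10.npz",**cw)
print([(x["point"],x["confidence"]) for x in manip.mark_of("wrist","start_top")])
E
```

```text
[0.40788125 0.27260988 0.28378921] [-1.79639682e+02  1.13812489e-01  6.75610159e+00] [-1.11540048 -0.37436799  0.71811401] 0.0002631822370605706 [ 29.7 -11.3  98.7   0.4  92.6 112.9]
[([275.9, 237.6], 0.86)]
```

View pics/w10.png

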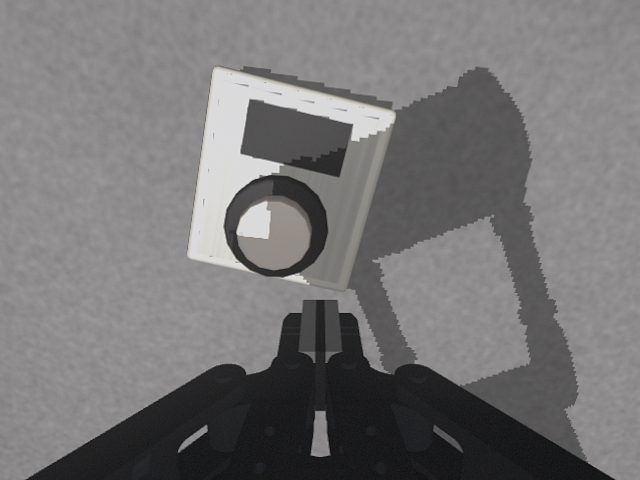

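```bash
python3 - <<'E'
from h import *
cw=dict(np.load("w10.npz"));ct=manip.calibration("top")
print(tri([(cw,(274,233)),(ct,(163.5,282.5))]), -cw["R"].T@cw["t"])
for z in(.055,.06,.065,.07):
    print(z,onplane(cw,(274,233),z)[:2],onplane(ct,(163.5,282.5),z)[:2], np.linalg.norm(onplane(cw,(235.5,233),z)-onplane(cw,(312,233),z)))
im=cv2.imread("pics/top0.png")[235:315,130:210];cv2.imwrite("pics/cb.png",cv2.resize(im,(560,560),interpolation=cv2.INTER_CUBIC))
im=cv2.imread("pics/w10.png")[160:290,210:340];cv2.imwrite("pics/cb2.png",cv2.resize(im,(520,520),interpolation=cv2.INTER_CUBIC))
E
```

```text
[0.42610382 0.29776651 0.06494158] [0.48942969 0.28253967 0.25292619]
0.055 [0.42213035 0.29956403] [0.42730987 0.29988029] 0.03933638524487321
0.06 [0.42383046 0.29913397] [0.42694942 0.29831445] 0.03834267176642037
0.065 [0.42553057 0.2987039 ] [0.42658898 0.29674862] 0.037348958287967665
0.07 [0.42723068 0.29827383] [0.42622853 0.29518278] 0.03635524480951489
```

View pics/cb.png

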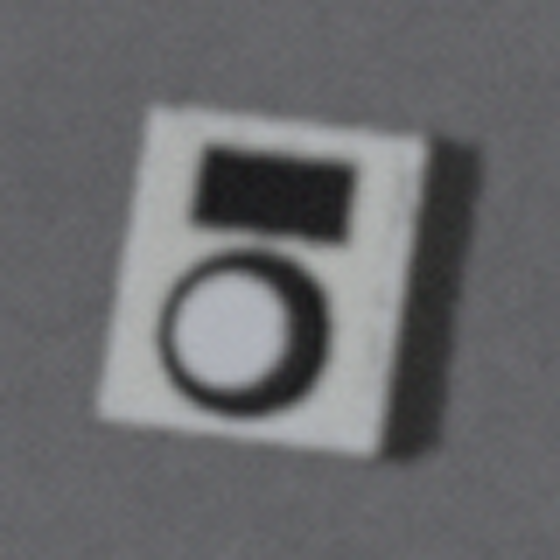

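View pics/cb2.png

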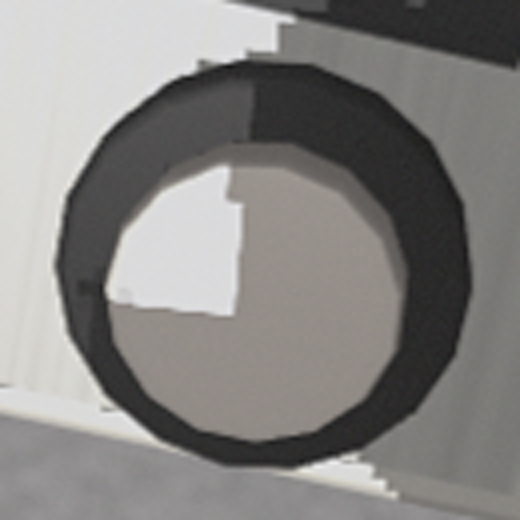

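Emit:
step_arm([
  [[0, 0, 0, 0.0175, 0.0255, -0.01, -1], [0, 0, 0, 0, 0, -0.02, -1], [0, 0, 0, 0, 0, 0, -1]],
])

```text
time_s: 11.5
tool_pos: [0.4305, 0.2945, 0.259]
orientation: [-179.6, -0.4, 6.1]
force: [-0.4, 0.3, -0.8]
width: -0.0
```

```bash
python3 - <<'E'
from h import *
s=manip.sense();print(s["tool_pos"],s["orientation"],s["force"],s["width"])
im=manip.grab_frame("wrist"); cv2.imwrite("pics/w11.png",im[:,:,::-1])
E
```

```text
[0.43048693 0.29453496 0.25899493] [-179.62706354   -0.41329572    6.12533401] [-0.43407111  0.25918074 -0.75676399] -2.9350867200938902e-05
```

View pics/w11.png

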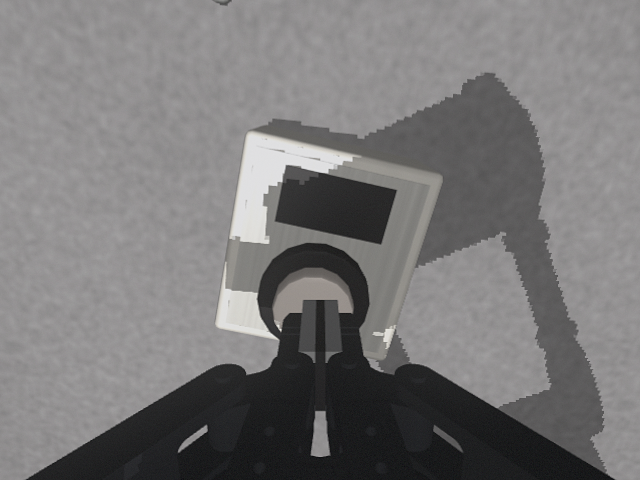

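Emit:
step_arm([
  [[0, 0, 0, -0.004, 0.003, -0.008, -1], [0, 0, 0, 0, 0, -0.004, -1], [0, 0, 0, 0, 0, 0, -1]],
])

```text
time_s: 11.85
tool_pos: [0.428, 0.2963, 0.2518]
orientation: [-179.4, -0.9, 5.9]
force: [-0.4, -0.5, -0.3]
width: 0.001
```

Emit:
step_arm([
  [[0, 0, 0, 0, 0, -0.004, -1], [0, 0, 0, 0, 0, 0, -1]],
])

```text
time_s: 12.05
tool_pos: [0.428, 0.2961, 0.2486]
orientation: [-179.4, -1.0, 5.9]
force: [0.1, -0.2, 0.3]
width: -0.003
```

Emit:
step_arm([
  [[0, 0.8, 0, -0.001, 0.001, -0.005, -1], [0, 0, 0, 0, 0, -0.003, -1]],
])

```text
time_s: 12.25
tool_pos: [0.427, 0.2972, 0.2417]
orientation: [-179.2, -0.2, 5.9]
force: [-3.9, -1.5, 3.6]
width: 0.002
```

Emit:
step_arm([
  [[0, 0, 0, 0, 0, -0.003, -1]],
])

```text
time_s: 12.35
tool_pos: [0.4271, 0.2972, 0.2396]
orientation: [-179.2, -0.2, 5.9]
force: [-6.0, -4.7, 24.8]
width: -0.002
```

```bash
python3 - <<'E'
from h import *
s=manip.sense();print(s["tool_pos"],s["force"])
im=manip.grab_frame("wrist"); cv2.imwrite("pics/w12.png",im[:,:,::-1])
im=manip.grab_frame("side")[310:390,210:300,::-1]; cv2.imwrite("pics/s12.png",cv2.resize(im,(720,640),interpolation=cv2.INTER_CUBIC))
print(manip.sense()["force"])
E
```

```text
[0.42705542 0.29723079 0.23956616] [-6.03102904 -4.65780853 24.80547579]
[-2.8875439  -2.49597683  8.71036575]
```

View pics/w12.png

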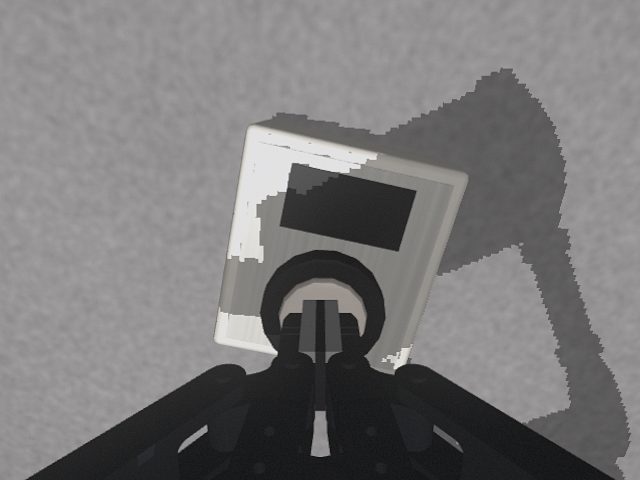

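View pics/s12.png

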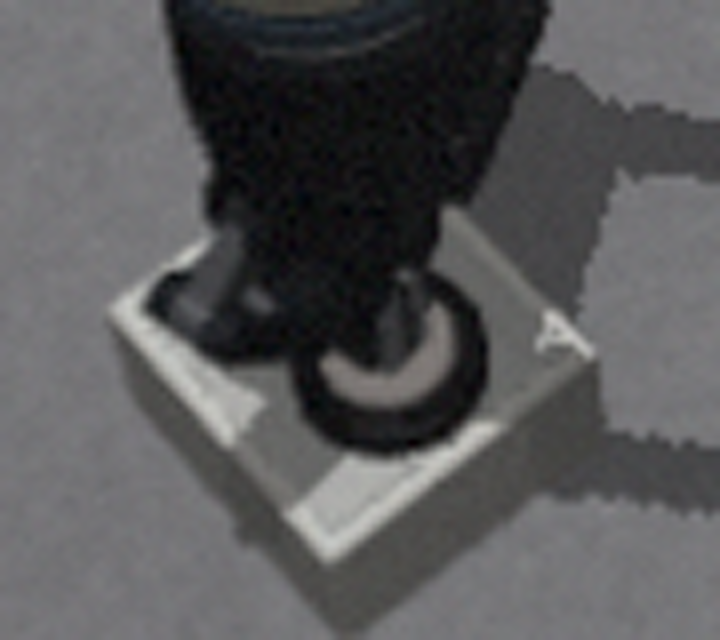

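Emit:
step_arm([
  [[0, 0, 0, 0, 0, 0.015, -1], [0, 0, 0, 0, 0, 0.04, -1], [0, 0, 0, -0.02, -0.02, 0.04, -1], [0, 0, 0, 0, 0, 0.03, -1], [0, 0, 0, 0, 0, 0, -1]],
])

```text
time_s: 12.95
tool_pos: [0.4051, 0.2761, 0.3697]
orientation: [-179.3, -0.1, 5.9]
force: [0.2, -1.0, 0.3]
width: -0.001
```

```bash
python3 - <<'E'
from h import *
s=manip.sense();print(s["time_s"],s["tool_pos"],s["force"])
im=manip.grab_frame("wrist"); cv2.imwrite("pics/w13.png",im[:,:,::-1])
im=manip.grab_frame("top"); cv2.imwrite("pics/t13.png",im[:,:,::-1])
E
```

```text
12.95 [0.40511661 0.27608108 0.36967223] [ 0.23026206 -1.00410258  0.25140274]
```

View pics/w13.png

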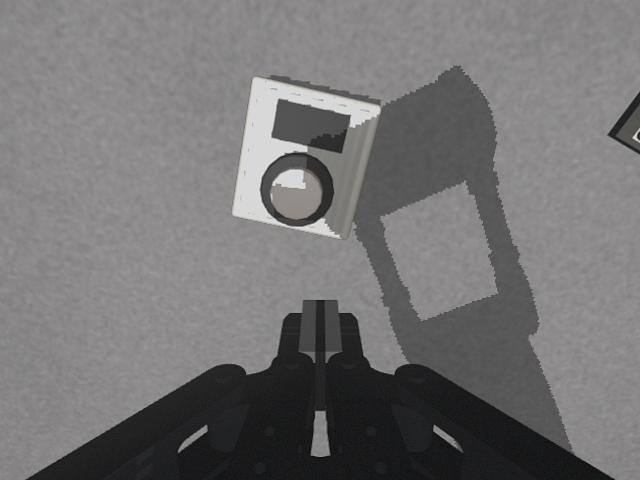

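View pics/t13.png

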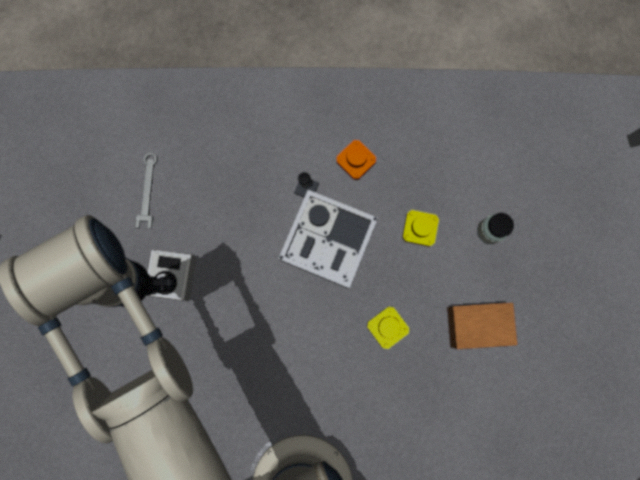

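```bash
python3 - <<'E'
from plant import manip
print(manip.close_job(), manip.sense()["time_s"])
E
```

```text
the job is handed in; nothing more can be done
the job is handed in; nothing more can be done
```

The disc carrier is in the test corner, the start button has been pressed and released, and the job is handed in. It took about 13 s of the 64 s, and no verdict was reported.

**What I did:** I gripped each carrier by its top piece and slid it without lifting:
1. carrier_bar1 into the empty place
2. carrier_bar2 into the place bar1 had left
3. the dark-disc carrier into the test corner

Then I pressed the button with shut fingers and backed off.

**Last checks:**
- **Disc position:** the wrist view put the disc centre at about (36.5, 38) mm in the tray, within 2 mm of the target point. I measured this before the press; the top view afterwards still shows it in the corner.
- **Bar carriers:** both looked flat in their places inside the walls.
- **Button press:** the force jumped from 3.6 N to 24.8 N, so the button had reached its stop. The joint travel could not be read directly.
- **Button release:** the cap looks up again after I withdrew.
- **Bystanders:** the jar, wrench and carton look unmoved in the top view, and the arm was touching nothing.

**What disagreed:**
- The first grip on bar1 was too high, so I opened and regripped lower.
- The first triangulation of the disc's height, from a rough top-view pixel, gave 40 mm instead of 52 mm. I used the wrist-camera fit of the tray instead, which matched the stated wall height to within 1 mm.
- The button top was about 5 mm higher than my estimate of 66 mm, so I came down on it in small steps while watching the force.

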